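# Check out the order can, then unbolt the pick-up gate and hold it ajar

## Task

The courier is waiting at the pick-up gate: turn the white order can where it stands until its label squarely faces the scanner's window and let go of it. Then open the gate: its barrel bolt sags and catches behind the bent-up lip of the keeper, so do not force it; lift the bolt by its yellow knob while pulling it back until it is clear of the keeper, and swing the gate about 10 cm towards you. The gate springs shut by itself, so finish still gripping it and holding it ajar, with the bolt drawn, the can upright at the scanner and nothing else on the counter disturbed.

Things in the scene. Friction and masses are not known exactly. Their poses are not given: they have to be found in the camera images.
- can: the order can to turn: slim sealed white can, 54 mm diameter, 115 mm tall, about 0.3 kg, loose, standing on the counter 105 to 125 mm from the scanner's origin, on the window's side. Origin at the centre of its underside, z up. On its +x side it wears a white label with black bars, and an orange seal strip that runs from the label over the rim onto the lid
- label (a point): middle of the can's label: on the can's side wall, 27 mm along the can's +x from its axis, 60 mm above its foot
- scanner: check-out scanner, fixed: black block on a grey foot, 95 x 95 mm, 155 mm tall. Origin under its centre; its dark red window looks along its own -x. When the label faces it squarely, the can's +x points along the scanner's +x
- window (a point): point on the scanner's window, 28 mm along the scanner's -x from its origin, 85 mm up
- hatch: low pick-up screen, fixed, aluminium and green glass, 205 mm tall; only the bolt's knob rises higher. Origin on the counter at the lock post's edge, in the plane of the gate's robot-side face; x away from the robot, y along the shut gate from lock post to hinge post. Keeper: steel loop on the lock post, y -50 to -23 mm, out to x = -41 mm, top at 194 mm, its lip bent up
- gate: the gate leaf, hinged to the screen's far post (larger y), 298 mm wide, 22 mm thick, top at 200 mm, 1.3 kg; frame at the hinge axis's foot, axes those of the hatch while shut. It opens towards the robot's side (free edge moves to the hatch's -x)
- hinge (a point): foot of the gate's upright hinge axis, 4 mm along -x and 306 mm along +y from the hatch's origin
- gate_swing (a joint): gate angle in rad: 0 shut, grows as the gate opens towards the robot's side (clockwise seen from above), stops at 1.3. A spring always closes it: about 4 N at the knob when ajar. 0.34 puts its free edge about 100 mm out
- bolt: the steel barrel bolt on the gate's face, 0.28 kg: rod 10 mm thick along the gate's top rail with a 26 mm round nose in the keeper. Origin on the rod's axis under the knob, 50 mm along y and 25 mm along -x from the hatch's origin and 160 mm up while shot and sagging; axes those of the gate
- knob (a point): centre of the yellow upright knob, 67 mm above the rod's axis: round-ended, 22 mm diameter, 42 mm tall (bottom 21 mm below this point, 206 mm above the counter while sagging), free all round above the screen, on a 10 mm stalk
- bolt_draw (a joint): how far the bolt is drawn, m: 0 shot (starts up to 2 mm drawn), 0.045 fully drawn, towards the hinge (gate's +y). From about 0.003 on, the nose is blocked by the keeper's lip unless lifted; clear of the keeper beyond 0.025. About 1.5 N of friction
- bolt_lift (a joint): how far the bolt is lifted in its worn barrel and staple, m: 0 sagging (it falls back by its weight), 0.014 at most. Its nose passes over the lip when lifted 0.008 or more
- spare_can: bystander: brown-banded bare aluminium can, 54 mm diameter, 115 mm tall
- pitcher: bystander: steel milk pitcher, 84 mm diameter, 95 mm tall, handle on its +y side
- tamper: bystander: wooden tamper, 58 mm diameter, 82 mm tall
- caddy_red: bystander: red square caddy with stir sticks, 85 mm wide, 165 mm tall
- caddy_white: bystander: white square caddy with spoons, 85 mm wide, 165 mm tall
- syrup_amber: bystander: amber syrup bottle with a white pump, 75 mm diameter, 275 mm tall
- syrup_dark: bystander: dark syrup bottle with a white pump, 75 mm diameter, 275 mm tall

How it is judged (in metres and radians):
On the way, in this order (a step that is already met when the one before it is completed fails the run):
1. the can stands upright at the scanner, let go, its label squarely facing the window (angle between the x axis of can and the x axis of scanner, either way round below 0.3 rad and horizontal distance between label and window below 0.085 m and angle between can's own z axis and vertical below 0.1 rad and contact force between the fingers and can below 0.1 N and linear speed of can below 0.02 m/s), for 0.2 s.
2. the bolt is lifted over the lip and drawn clear of the keeper (value of joint bolt_draw above 0.027 m), for 0.1 s.
At the end, for the whole second after the job is handed in: Fingers still hold the gate or bolt (over 1.5 N); the gate is still and ajar at 0.22 to 0.46 rad (65 to 140 mm at its free edge); bolt drawn at least 25 mm; the can stands upright, untouched, its label within 85 mm of the window and square to it within 0.3 rad (value of joint gate_swing between 0.22 and 0.46 rad and velocity of joint gate_swing between -0.05 and 0.05 rad/s and value of joint bolt_draw above 0.025 m and contact force between the fingers and gate above 1.5 N and angle between the x axis of can and the x axis of scanner, either way round below 0.3 rad and horizontal distance between label and window below 0.085 m and angle between can's own z axis and vertical below 0.1 rad and height (world z) of can below 0.01 m and contact force between each of the arm, the fingers and can below 0.1 N); the arm keeps its last pose, push and grip.
It fails at once if the bolt is forced against the keeper (over 40 N) (contact force between bolt and hatch above 40 N).
It fails at once if the can is tipped or carried off the counter (angle between can's own z axis and vertical above 0.5 rad or height (world z) of can above 0.05 m).
It fails at once if a bystander is disturbed (moved over 30 mm) (distance of any of spare_can, pitcher, tamper, caddy_red, caddy_white, syrup_amber, syrup_dark from where it was at the start of the episode above 0.03 m).
It also fails if it takes over 40 s, if anything falls off the work surface, if the arm or the gripper's body presses on something with over 40 N, if the wrist force passes 120 N, or if a joint passes its speed limit or range.

## Robot

A 6-joint arm with a two-finger parallel gripper is mounted at the origin on the work surface. World frame = base frame: x ahead of the robot, y to its left, z up, the work surface at z = 0. Lengths are in mm, angles in degrees, forces in N, time in s.
With the tool pointing down it reaches from about 350 to 850 mm from the base axis. Payload 8.1 kg.
Tool frame: the origin (TCP) lies at the very end of the fingers, on their centre line; the grasp point (between the pads) lies 19 mm behind it; z points along the fingers, y is the direction in which the jaws open and shut (so a half turn about z gives the same grasp; the last joint's range is limited). The gripper opens to 85 mm and grips with 20 to 120 N. Pads are 22 mm wide; open, the fingers measure 114 mm over their backs; the gripper's body (76 mm by 85 mm) begins 54 mm behind the grasp point. The pads swing forward as they close: fully open they stand 13 mm farther back than shut.
Start: joints at [72.342, 7.471, 85.268, -0, 87.261, -4.893], TCP at [132.554, 585.179, 231.292] pointing down, gripper open.
Joint ranges: [-169.43, 169.43], [-51.17, 129.36], [1.28, 143.12], [-76.62, 256.62], [0, 156.53], [-152.29, 152.29]. Speed limits (degrees/s): [136.94, 136.94, 159.86, 180, 180, 180].

## Interface

Orientations are given as [roll, pitch, yaw] about the fixed x, y, z axes, in that order (R = Rz(yaw) Ry(pitch) Rx(roll)).
In Python, from bench import r gives the robot as it stands.
- The arm moves only by the shell command python3 -m jog 'ROWS' [OPENING] [FORCE]. ROWS is JSON, a list of rows, each a list of 6 numbers: the shift along the tool's x, y, z normalised to -1 to 1, where 1 is 0.25 m, then the turn, a rotation vector about the tool's x, y, z normalised to -1 to 1, where 1 is pi rad. In form: [[x, y, z, ax, ay, az], ...]. A call has 1 to 10 rows; each row is the pose to reach, as a shift and turn from the pose commanded when the call began, along the tool's axes at that moment, turning the shorter way round; what a row does not reach only later rows make up. A row lasts 1/10 s, in which the tool goes at most 50 mm and 8.59 degrees, less where a joint would pass 70% of its speed; a pose out of reach is approached as far as the arm can. A call with a number of a shift or a turn outside -1 to 1 is refused whole. A call with a gripper value outside its range is refused whole. OPENING is the opening, from 0 (shut) to 1 (fully open), set as the call begins (- or left out, the last holds). The fingers move at their own pace and stop on an object; FORCE is the grip in N (left out, the last holds). Time passes only in rows, so rows that repeat a pose let the fingers close. It gives the time, the measured TCP pose, the force and the opening at its end, in the units of the state.
- r.sense(): the state, without advancing time (a new reading comes with each control period).
- r.snapshot(name): name is "side" or "top"; returns a dict with "pixels" (480x640x3 uint8, red, green, blue), "intrinsics" (3x3 intrinsics, pixels), "extrinsics" (4x4, takes a point from camera to world coordinates). Camera axes: x right, y down, z forward; pixel columns grow to the right and rows downward; lengths in mm; the calibration is good to about 2 mm. A picture is of the moment at which its call begins. There is no depth.
- r.hand_in(): hands the job in, once; it reports no verdict.
The state is a dict: "time": time; "joint_pos": joint angles; "qd": joint speeds; "joint_efforts": joint torques, N m; "tool_pos": TCP position; "tcp_rot": TCP orientation; "ft_force": force on the tool from outside, world axes, zero at the start; "wrist_torque": the same for the moment, N m; "finger_gap": finger opening in mm.
Only numpy, scipy, OpenCV 4.12 (cv2) and the standard library are available. Lean on these libraries where they do the work, as an engineer would, in place of code of your own. Each camera call takes 0.05 s, during which the arm holds its last target.

## Working session

There is one attempt and no reset: what is moved stays moved. The work goes in short steps, Python scripts to look and compute and a shell command to move; the robot and the scene stay as the last step left them, time stands still between calls to the robot, and variables do not carry over. Pictures are saved under pics/ and viewed, and the job is handed in when it is done.

```bash
ls; mkdir -p pics; python3 - <<'E'
from bench import r
import cv2,numpy as np
print(r.sense())
for n in("side","top"):
    s=r.snapshot(n); cv2.imwrite(f"pics/{n}0.png",s["pixels"][...,::-1]); print(n,s["intrinsics"],s["extrinsics"])
E
```

```text
pics
{'time': 0.0, 'joint_pos': array([ 7.23409816e+01,  7.51367472e+00,  8.53292298e+01,  8.80548920e-04,
        8.72601854e+01, -4.89271677e+00]), 'qd': array([-0.01811486,  0.03058463,  0.05556187,  0.07470054,  0.03080929,
        0.05389536]), 'joint_efforts': array([ 2.15321570e-04, -5.69432080e+01, -5.00533891e+01, -3.00069132e-04,
        1.53812411e-02, -4.39016776e-05]), 'tool_pos': array([132.39064363, 584.66095891, 230.25983203]), 'tcp_rot': array([-1.79897361e+02, -9.66882935e-03,  1.67233647e+02]), 'ft_force': array([-0.80562024,  0.4648517 , -0.54653781]), 'wrist_torque': array([ 0.05770464,  0.02750031, -0.01778451]), 'finger_gap': 85.44373332149776}
side [[523.15889071   0.         325.0562161 ]
 [  0.         523.15889071 246.02469921]
 [  0.           0.           1.        ]] [[ 9.73073961e-01 -1.65542568e-01  1.60383055e-01  1.79190049e+02]
 [-2.29948531e-01 -6.49417941e-01  7.24831022e-01 -9.32216041e+02]
 [-1.58347554e-02 -7.42194042e-01 -6.69997959e-01  1.09329782e+03]
 [ 0.00000000e+00  0.00000000e+00  0.00000000e+00  1.00000000e+00]]
top [[571.75789596   0.         315.02929429]
 [  0.         571.75789596 241.37397627]
 [  0.           0.           1.        ]] [[ 2.86138350e-02 -9.88445652e-01  1.48850397e-01  2.19728289e+02]
 [-9.99566262e-01 -2.72562566e-02  1.11527805e-02  5.23574635e+01]
 [-6.96681279e-03 -1.49104959e-01 -9.88796832e-01  1.49458239e+03]
 [ 0.00000000e+00  0.00000000e+00  0.00000000e+00  1.00000000e+00]]
```

View pics/side0.png

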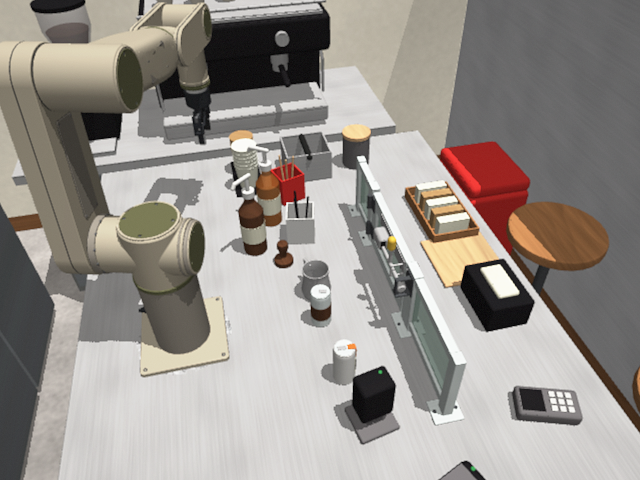

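View pics/top0.png

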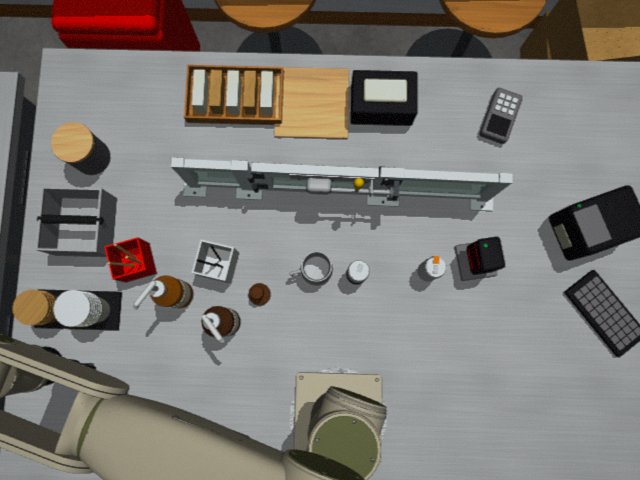

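The side view shows the can at (344,362), its orange strip at (350,346), the scanner at (374,400) and the yellow knob at (392,242). In the top view the can is at (432,267), the scanner at (483,256) and the knob at (359,183). I'll zoom in next.

```bash
python3 - <<'E'
import cv2,numpy as np
t=cv2.imread("pics/top0.png"); s=cv2.imread("pics/side0.png")
a=cv2.resize(t[235:295,400:520],None,fx=6,fy=6,interpolation=cv2.INTER_CUBIC)
b=cv2.resize(s[325:445,310:430],None,fx=5,fy=5,interpolation=cv2.INTER_CUBIC)
cv2.imwrite("pics/a.png",a);cv2.imwrite("pics/b.png",b)
cv2.imwrite("pics/c.png",cv2.resize(t[150:220,230:420],None,fx=4,fy=4,interpolation=cv2.INTER_CUBIC))
E
```

```text
(no output)
```

View pics/a.png

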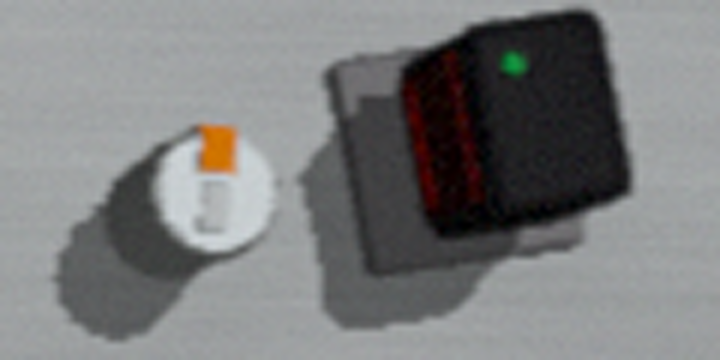

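View pics/b.png

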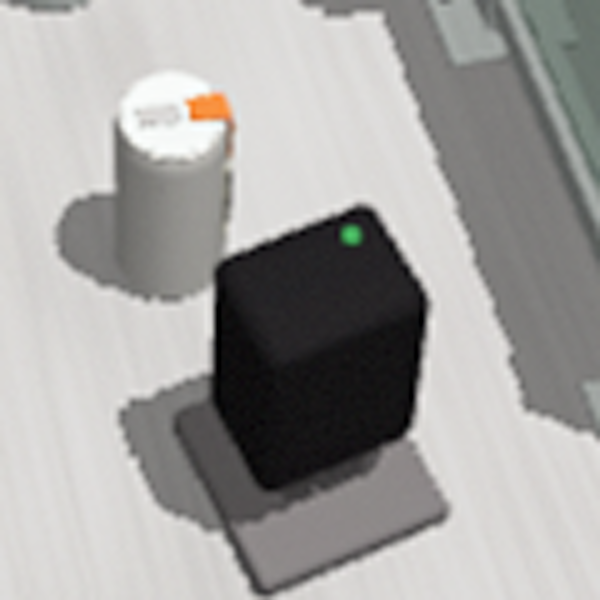

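View pics/c.png

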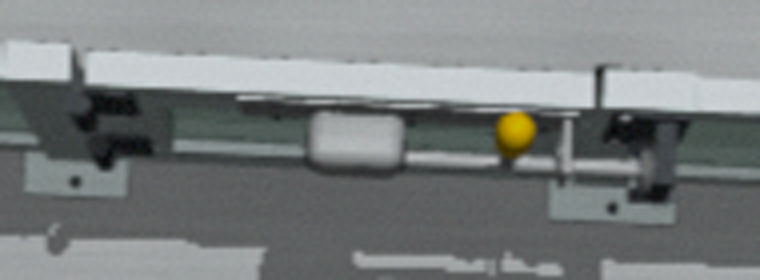

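```bash
cat > h.py <<'E'
import cv2,numpy as np
from bench import r
def snap(n,name=None):
    s=r.snapshot(n)
    if name: cv2.imwrite(f"pics/{name}.png",s["pixels"][...,::-1])
    return s
def ray(s,uv):
    K=s["intrinsics"];E=s["extrinsics"]
    d=E[:3,:3]@np.linalg.solve(K,[uv[0],uv[1],1.]);return E[:3,3],d/np.linalg.norm(d)
def onz(s,uv,z):
    o,d=ray(s,uv);return o+d*(z-o[2])/d[2]
def tri(s1,u1,s2,u2):
    A=np.zeros((3,3));b=np.zeros(3);R=[ray(s1,u1),ray(s2,u2)]
    for o,d in R:
        P=np.eye(3)-np.outer(d,d);A+=P;b+=P@o
    x=np.linalg.solve(A,b);return x,[np.linalg.norm((np.eye(3)-np.outer(d,d))@(x-o)) for o,d in R]
def blob(s,lo,hi,roi):
    x0,y0,x1,y1=roi
    h=cv2.cvtColor(np.ascontiguousarray(s["pixels"][y0:y1,x0:x1]),cv2.COLOR_RGB2HSV)
    m=cv2.inRange(h,np.array(lo),np.array(hi))
    n,l,st,c=cv2.connectedComponentsWithStats(m)
    if n<2:return None
    i=1+np.argmax(st[1:,4]);return c[i]+[x0,y0],st[i],m,(l==i)
YEL=((20,120,80),(35,255,255)); ORA=((5,150,120),(17,255,255)); GRN=((50,120,60),(80,255,255))
E
python3 - <<'E'
from h import *
t=snap("top");s=snap("side")
k1=blob(t,*YEL,(330,160,390,210));k2=blob(s,*YEL,(370,220,410,265))
print("knob",k1[0],k1[1],k2[0],k2[1],tri(t,k1[0],s,k2[0]))
o1=blob(t,*ORA,(400,240,460,295));o2=blob(s,*ORA,(320,330,365,360))
print("orange",o1[0],o1[1],o2[0],o2[1],tri(t,o1[0],s,o2[0]))
# lid: fit bright + orange region
W=((0,0,200),(179,60,255))
for S,roi in((t,(415,250,455,285)),(s,(330,335,362,360))):
    w=blob(S,*W,roi)
    o=blob(S,*ORA,roi)
    m=(w[3]|o[3]).astype(np.uint8); c=max(cv2.findContours(m,0,2)[0],key=cv2.contourArea)
    e=cv2.fitEllipse(cv2.convexHull(c)); e=((e[0][0]+roi[0],e[0][1]+roi[1]),e[1],e[2]);print("lid",e)
    if S is t: lt=e[0]
    else: ls=e[0]
print(tri(t,lt,s,ls),onz(t,lt,115),onz(t,o1[0],115))
g1=blob(t,*GRN,(460,230,510,280));g2=blob(s,*GRN,(350,360,400,390))
print("led",g1[0],g2[0],tri(t,g1[0],s,g2[0]))
f=lambda x,y:(400+x/6,235+y/6)
g=lambda x,y:(310+x/5,325+y/5)
# top foot edges
for p in[(335,65),(375,275),(582,245)]: print("foot",onz(t,f(*p),8))
for p in[(178,428),(262,592),(448,510)]: print("footside",onz(s,g(*p),8))
for p in[(468,35),(490,235),(595,12),(630,185),]: print("top",onz(t,f(*p),155))
for p in[(222,270),(275,360),(425,300),(365,210)]: print("tops",onz(s,g(*p),155))
q=lambda x,y:(230+x/4,150+y/4)
for p in[(90,50),(600,65),(606,65),(760,80),(66,42),(85,84),(597,95),(606,95),(70,76)]: print("gate",onz(t,q(*p),202.))
E
```

```text
knob [358.5 182. ] [24 18 10  9 78] [391.32380952 243.06666667] [ 17  16   9  15 105] (array([548.11361436, -28.01152793, 230.02800604]), [np.float64(0.9885906723726634), np.float64(0.9885906723724338)])
orange [435.85714286 259.        ] [33 16  6  7 35] [351.34375 346.40625] [28 14  8  5 32] (array([ 392.08983847, -225.78934581,  117.42082207]), [np.float64(0.12261949097015941), np.float64(0.1226194909702216)])
lid ((435.6227855682373, 265.6593551635742), (17.809114456176758, 19.673967361450195), 176.3723602294922)Traceback (most recent call last):
  File "<stdin>", line 13, in <module>
cv2.error: OpenCV(4.12.0) /io/opencv/modules/imgproc/src/shapedescr.cpp:361: error: (-201:Incorrect size of input array) There should be at least 5 points to fit the ellipse in function 'fitEllipseNoDirect'
```

```bash
python3 - <<'E'
from h import *
t=snap("top");s=snap("side")
o1=blob(t,*ORA,(400,240,460,295));o2=blob(s,*ORA,(320,330,365,360))
f=lambda x,y:(400+x/6-.4,235+y/6-.4)
g=lambda x,y:(310+x/5-.4,325+y/5-.4)
q=lambda x,y:(230+x/4-.4,150+y/4-.4)
lt=f(215,190);ls=g(171,115)
print("lid",tri(t,lt,s,ls),onz(t,lt,115),onz(s,ls,115),"ora",onz(t,o1[0],115),onz(s,o2[0],115))
g1=blob(t,*GRN,(460,230,510,280));g2=blob(s,*GRN,(350,360,400,390))
print("led",tri(t,g1[0],s,g2[0]))
for p in[(335,65),(375,275),(582,245)]: print("foot",onz(t,f(*p),8))
for p in[(178,428),(262,592),(448,510)]: print("footside",onz(s,g(*p),8))
for p in[(468,35),(490,235),(595,12),(630,185),]: print("top",onz(t,f(*p),155))
for p in[(222,270),(275,360),(425,300),(365,210)]: print("tops",onz(s,g(*p),155))
for p in[(88,50),(88,84),(70,42),(70,76),(597,62),(597,95),(606,62),(606,95),(760,80)]: print("gate",onz(t,q(*p),202.))
E
```

```text
lid (array([ 374.43546403, -224.75165641,  117.26784836]), [np.float64(0.16389869797575204), np.float64(0.16389869797578163)]) [ 374.52575953 -225.18825447  115.        ] [ 375.05555167 -223.1078069   115.        ] ora [ 392.26966408 -226.26255082  115.        ] [ 392.97728084 -223.88207505  115.        ]
led (array([ 423.09035382, -333.28903205,  159.64696139]), [np.float64(0.411370608476543), np.float64(0.4113706084766396)])
foot [ 442.90197325 -299.21079673    8.        ]
foot [ 351.46440526 -315.76679052    8.        ]
foot [ 366.99906415 -405.40925515    8.        ]
footside [ 354.44429184 -316.99135898    8.        ]
footside [ 369.59851785 -402.35561103    8.        ]
footside [ 461.08897341 -385.03561115    8.        ]
top [ 434.23361187 -316.8627907   155.        ]
top [ 355.35266836 -324.35783317  155.        ]
top [ 444.79699594 -366.97374099  155.        ]
top [ 376.52730038 -379.32559961  155.        ]
tops [ 367.37025682 -334.10157556  155.        ]
tops [ 376.73877636 -380.21589624  155.        ]
tops [ 444.77576778 -368.12823787  155.        ]
tops [ 434.42929621 -320.04549946  155.        ]
gate [597.50604869 220.48066927 202.        ]
gate [577.05211633 219.55610175 202.        ]
gate [602.0529698 231.2266676 202.       ]
gate [581.57646901 230.27696761 202.        ]
gate [598.17268125 -76.65591199 202.        ]
gate [578.36518287 -76.89338696 202.        ]
gate [598.3120754  -81.89548215 202.        ]
gate [578.50482719 -82.12135131 202.        ]
gate [ 589.88355032 -171.51947061  202.        ]
```

```bash
cat > row.py <<'E'
import sys,numpy as np
from bench import r
from scipy.spatial.transform import Rotation as R
# usage: x y z yaw (tool down)
x,y,z,yaw=map(float,sys.argv[1:5]); s=r.sense()
Rc=R.from_euler('xyz',s["tcp_rot"],degrees=True); Rt=R.from_euler('xyz',[180,0,yaw],degrees=True)
print("t",round(s["time"],2),"at",s["tool_pos"].round(1),s["tcp_rot"].round(1),"q",s["joint_pos"].round(1),"F",s["ft_force"].round(1),"gap",round(s["finger_gap"],1))
print("row",np.round(np.r_[Rc.inv().apply(np.array([x,y,z])-s["tool_pos"])/250,(Rc.inv()*Rt).as_rotvec()/np.pi],4).tolist())
E
python3 row.py 132 585 340 167
python3 - <<'E'
from h import *
t=snap("top")
for n,p in dict(amber=(152,290),dark=(213,322),cadw=(213,262),spare=(357,270)).items(): print(n,onz(t,p,260 if n in("amber","dark") else 115).round())
E
python3 -m jog '[[0,0,-0.44,0,0,0],[0,0,-0.44,0,0,0],[0,0,-0.44,0,0,0]]' 1 20; python3 row.py 320 330 340 150
```

```text
t 0.3 at [132.5 585.  230.9] [-180.    -0.   167.2] q [72.3  7.5 85.3  0.  87.3 -4.9] F [-0.9 -1.  -0.6] gap 85.7
row [0.002, -0.0007, -0.4363, -0.0002, -0.0, 0.0013]
amber [290. 415. 260.]
dark [225. 280. 260.]
cadw [370. 314. 115.]
spare [360. -36. 115.]
time: 0.65
tool_pos: [133.1, 587.1, 349.1]
tcp_rot: [179.4, 0.1, 167.2]
ft_force: [0.2, 0.5, 0.8]
finger_gap: 85.5
t 0.65 at [133.1 587.1 349.1] [1.794e+02 1.000e-01 1.672e+02] q [72.3  6.2 74.5  0.  98.7 -4.9] F [0.2 0.5 0.8] gap 85.5
row [-0.9562, -0.8382, 0.0286, 0.0034, -0.0002, 0.0958]
```

```bash
python3 -m jog '[[-0.95,-0.84,0,0,0,0.1],[-0.95,-0.84,0,0,0,0.1],[-0.95,-0.84,0,0,0,0.1],[-0.95,-0.84,0,0,0,0.1],[-0.95,-0.84,0,0,0,0.1],[-0.95,-0.84,0,0,0,0.1],[-0.95,-0.84,0,0,0,0.1]]'; python3 row.py 440 110 340 125
```

```text
time: 1.35
tool_pos: [319.8, 324.8, 341.7]
tcp_rot: [180.0, 0.1, 149.0]
ft_force: [0.3, -0.1, 0.9]
finger_gap: 85.2
t 1.35 at [319.8 324.8 341.7] [1.80e+02 1.00e-01 1.49e+02] q [ 39.1 -16.2  96.4  -0.1  99.8 -20. ] F [ 0.3 -0.1  0.9] gap 85.2
row [-0.8541, -0.4895, 0.0077, 0.0003, 0.0005, 0.1336]
```

```bash
python3 -m jog '[[-0.85,-0.49,0,0,0,0.13],[-0.85,-0.49,0,0,0,0.13],[-0.85,-0.49,0,0,0,0.13],[-0.85,-0.49,0,0,0,0.13],[-0.85,-0.49,0,0,0,0.13],[-0.85,-0.49,0,0,0,0.13]]'; python3 row.py 440 -100 340 105
```

```text
time: 1.95
tool_pos: [439.5, 109.2, 341.0]
tcp_rot: [-180.0, 0.1, 125.5]
ft_force: [0.2, 1.4, -0.1]
finger_gap: 85.7
t 1.95 at [439.5 109.2 341. ] [-1.800e+02  1.000e-01  1.255e+02] q [  7.6 -16.7  96.8  -0.1  99.8 -27.9] F [ 0.2  1.4 -0.1] gap 85.7
row [-0.6827, -0.4841, 0.0055, -0.0001, 0.0006, 0.1137]
```

```bash
python3 -m jog '[[-0.68,-0.48,0,0,0,0.115],[-0.68,-0.48,0,0,0,0.115],[-0.68,-0.48,0,0,0,0.115],[-0.68,-0.48,0,0,0,0.115],[-0.68,-0.48,0,0,0,0.115],[-0.68,-0.48,0,0,0,0.115]]'; python3 row.py 375 -225 200 100
```

```text
time: 2.55
tool_pos: [439.8, -95.0, 341.2]
tcp_rot: [-180.0, -0.0, 105.0]
ft_force: [0.5, 0.4, -0.1]
finger_gap: 85.5
t 2.55 at [439.8 -95.  341.2] [-180.   -0.  105.] q [-18.7 -17.1  97.1   0.  100.  -33.7] F [ 0.5  0.4 -0.1] gap 85.5
row [-0.4355, -0.3847, 0.5648, -0.0, -0.0001, 0.0276]
```

```bash
python3 -m jog '[[-0.43,-0.38,0.56,0,0,0.027],[-0.43,-0.38,0.56,0,0,0.027],[-0.43,-0.38,0.56,0,0,0.027],[-0.43,-0.38,0.56,0,0,0.027],[-0.43,-0.38,0.56,0,0,0.027],[-0.43,-0.38,0.56,0,0,0.027],[-0.43,-0.38,0.56,0,0,0.027]]'; python3 row.py 374.6 -224.5 80 100
python3 - <<'E'
from h import *
t=snap("top","t1");s=snap("side","s1")
for S,n,(x0,y0,x1,y1) in((t,"t1z",(380,200,540,320)),(s,"s1z",(290,270,450,390))):
    cv2.imwrite(f"pics/{n}.png",cv2.resize(np.ascontiguousarray(S["pixels"][y0:y1,x0:x1,::-1]),None,fx=4,fy=4,interpolation=cv2.INTER_CUBIC))
E
```

```text
time: 3.25
tool_pos: [377.8, -221.6, 202.8]
tcp_rot: [179.9, 0.1, 100.4]
ft_force: [0.1, -0.8, 0.3]
finger_gap: 85.5
t 3.25 at [ 377.8 -221.6  202.8] [1.799e+02 1.000e-01 1.004e+02] q [-37.1 -17.9 112.1   0.   85.7 -47.5] F [ 0.1 -0.8  0.3] gap 85.5
row [-0.0085, -0.0157, 0.4911, 0.0006, 0.0003, 0.0021]
```

View pics/s1z.png

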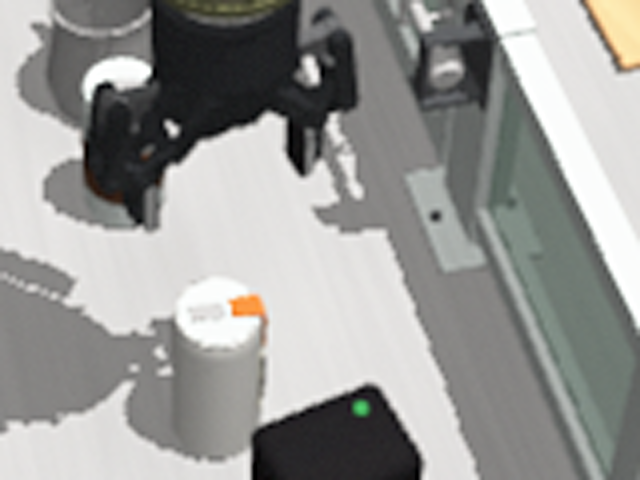

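View pics/t1.png

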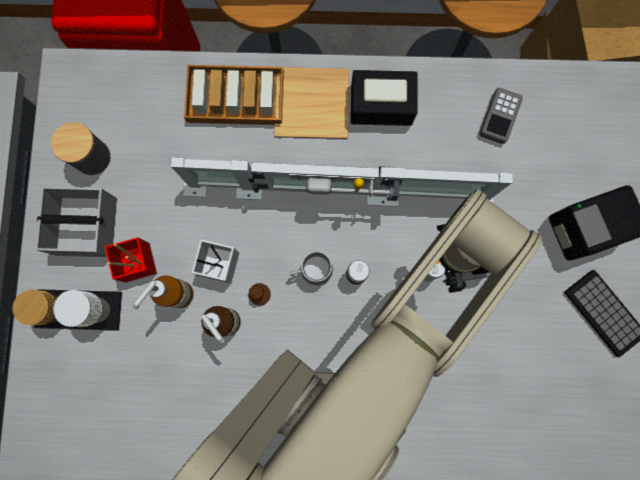

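Top view: the open gripper is right above the can (about (435,268)). Side view: the two fingers line up astride the can in world x. Descending.

```bash
python3 -m jog '[[-0.01,-0.016,0,0,0,0],[-0.01,-0.016,0.2,0,0,0],[-0.01,-0.016,0.4,0,0,0],[-0.01,-0.016,0.53,0,0,0],[-0.01,-0.016,0.53,0,0,0],[-0.01,-0.016,0.53,0,0,0]]'; python3 row.py 374.6 -224.5 70 100
python3 -m jog '[[0,0,0,0,0,0],[0,0,0,0,0,0],[0,0,0,0,0,0],[0,0,0,0,0,0],[0,0,0,0,0,0]]' 0 30;python3 row.py 374.6 -224.5 70 22
```

```text
time: 3.95
tool_pos: [373.1, -225.9, 69.7]
tcp_rot: [-180.0, -0.0, 100.3]
ft_force: [0.9, -1.0, 1.0]
finger_gap: 84.9
t 3.95 at [ 373.1 -225.9   69.7] [-180.    -0.   100.3] q [-37.9 -10.3 120.2  -0.   70.1 -48.2] F [ 0.9 -1.   1. ] gap 84.9
row [0.0043, 0.0068, -0.0011, -0.0, -0.0, 0.0017]
time: 4.45
tool_pos: [374.7, -227.2, 71.3]
tcp_rot: [179.8, 0.2, 100.3]
ft_force: [0.4, 0.5, 8.6]
finger_gap: 53.1
t 4.45 at [ 374.7 -227.2   71.3] [179.8   0.2 100.3] q [-37.9 -10.4 120.2   0.   70.  -48.2] F [0.4 0.5 8.6] gap 53.1
row [0.0106, 0.0017, 0.0054, 0.0016, 0.0002, 0.4349]
```

```bash
python3 -m jog '[[0,0,-0.004,0,0,0.04],[0,0,-0.004,0,0,0.085],[0,0,-0.004,0,0,0.13],[0,0,-0.004,0,0,0.175],[0,0,-0.004,0,0,0.22],[0,0,-0.004,0,0,0.265],[0,0,-0.004,0,0,0.31],[0,0,-0.004,0,0,0.355],[0,0,-0.004,0,0,0.4],[0,0,-0.004,0,0,0.43]]';python3 row.py 374.6 -224.5 70 22
python3 -m jog '[[0,0,0,0,0,0],[0,0,0,0,0,0],[0,0,0,0,0,0]]';python3 row.py 374.6 -224.5 70 22
python3 - <<'E'
from h import *
t=snap("top","t2");s=snap("side","s2")
for S,n,(x0,y0,x1,y1) in((t,"t2z",(380,200,540,320)),(s,"s2z",(290,270,450,390))):
    cv2.imwrite(f"pics/{n}.png",cv2.resize(np.ascontiguousarray(S["pixels"][y0:y1,x0:x1,::-1]),None,fx=4,fy=4,interpolation=cv2.INTER_CUBIC))
E
```

```text
time: 5.45
tool_pos: [372.7, -226.4, 71.3]
tcp_rot: [180.0, 0.0, 22.6]
ft_force: [-5.9, 0.9, 8.4]
finger_gap: 53.2
t 5.45 at [ 372.7 -226.4   71.3] [180.    0.   22.6] q [-3.800e+01 -1.050e+01  1.202e+02 -1.000e-01  7.020e+01  2.950e+01] F [-5.9  0.9  8.4] gap 53.2
row [0.0099, -0.004, 0.0051, 0.0002, 0.0002, 0.0032]
time: 5.75
tool_pos: [373.0, -226.5, 71.3]
tcp_rot: [179.9, 0.0, 22.9]
ft_force: [-3.7, 0.3, 7.1]
finger_gap: 53.5
t 5.75 at [ 373.  -226.5   71.3] [179.9   0.   22.9] q [-38.  -10.5 120.2  -0.   70.2  29.2] F [-3.7  0.3  7.1] gap 53.5
row [0.0088, -0.0048, 0.0051, 0.0004, 0.0, 0.0049]
```

View pics/s2z.png

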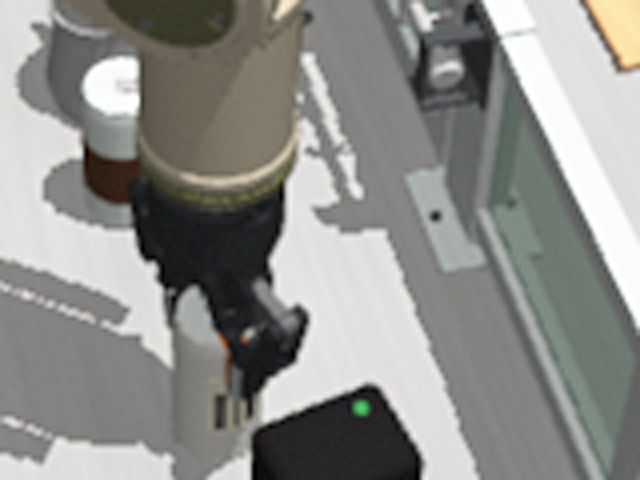

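View pics/t2z.png

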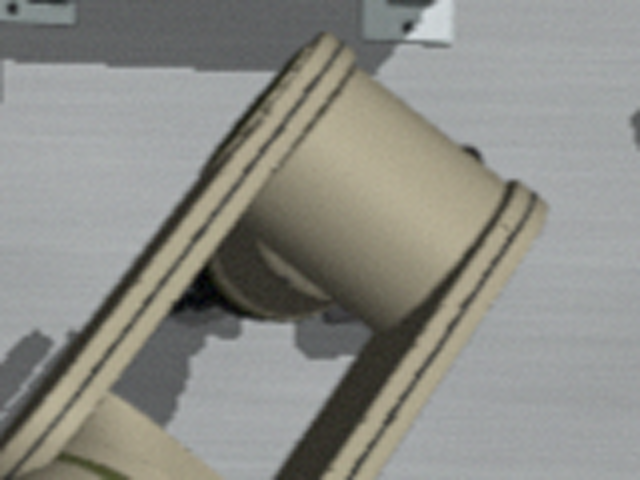

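The label with its bars now shows beside the finger at (228,400) in the side zoom, facing the scanner. Next I release, rise straight up and check.

```bash
python3 -m jog '[[0,0,0,0,0,0],[0,0,0,0,0,0],[0,0,0,0,0,0],[0,0,0,0,0,0],[0,0,0,0,0,0],[0,0,0,0,0,0]]' 1
python3 -m jog '[[0,0,-0.15,0,0,0],[0,0,-0.3,0,0,0],[0,0,-0.5,0,0,0],[0,0,-0.7,0,0,0],[0,0,-0.9,0,0,0],[0,0,-0.9,0,0,0],[0,0,-0.9,0,0,0]]'; python3 row.py 430 -130 310 60
python3 - <<'E'
from h import *
t=snap("top","t3");s=snap("side","s3")
for S,n,(x0,y0,x1,y1) in((t,"t3z",(380,200,540,320)),(s,"s3z",(290,300,450,420))):
    cv2.imwrite(f"pics/{n}.png",cv2.resize(np.ascontiguousarray(S["pixels"][y0:y1,x0:x1,::-1]),None,fx=4,fy=4,interpolation=cv2.INTER_CUBIC))
E
```

```text
time: 6.45
tool_pos: [372.8, -225.9, 69.8]
tcp_rot: [-180.0, 0.0, 22.9]
ft_force: [-0.5, 0.1, -0.1]
finger_gap: 85.7
time: 7.15
tool_pos: [373.6, -226.5, 296.4]
tcp_rot: [179.8, -0.1, 22.9]
ft_force: [0.4, 0.6, -0.5]
finger_gap: 85.2
t 7.15 at [ 373.6 -226.5  296.4] [ 1.798e+02 -1.000e-01  2.290e+01] q [-38.  -19.7 103.8  -0.   95.7  29.2] F [ 0.4  0.6 -0.5] gap 85.2
row [0.3581, -0.2676, -0.0545, 0.0012, -0.0002, -0.2062]
```

View pics/s3z.png

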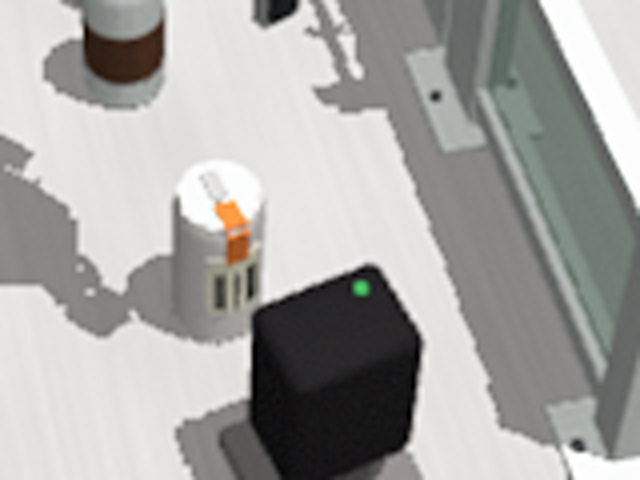

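View pics/t3z.png

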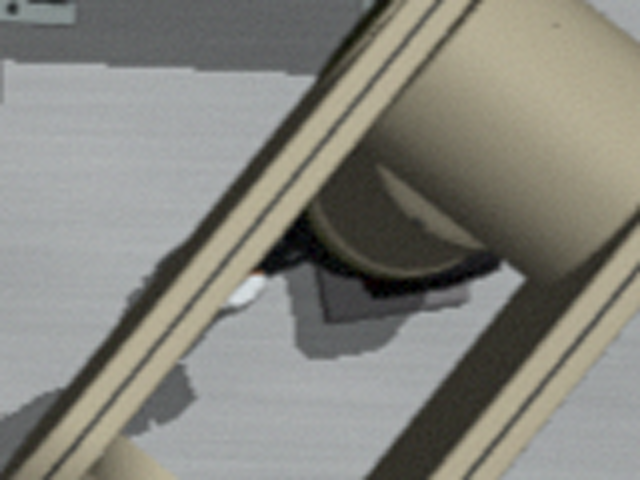

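Side zoom: the can stands upright, with its label (235,285) and strip (231,215) turned toward the scanner. The arm hides the can in the top view, so I'll move off towards the knob and measure it then.

```bash
python3 row.py 540 -30 310 90
python3 -m jog '[[0.36,-0.27,-0.05,0,0,-0.2],[0.36,-0.27,-0.05,0,0,-0.2],[0.36,-0.27,-0.05,0,0,-0.2],[0.36,-0.27,-0.05,0,0,-0.2],[0.36,-0.27,-0.05,0,0,-0.2]]'; python3 row.py 500 -15 310 90
```

```text
t 7.25 at [ 372.4 -225.6  293.4] [-1.799e+02  1.000e-01  2.290e+01] q [-38.  -19.6 104.   -0.   95.7  29.2] F [-0.2  0.3 -1.6] gap 85.6
row [0.9216, -0.4603, -0.0663, -0.0006, -0.0, -0.3729]
time: 7.75
tool_pos: [429.0, -127.8, 305.2]
tcp_rot: [-179.8, 0.0, 59.2]
ft_force: [-0.1, 0.6, -0.3]
finger_gap: 85.5
t 7.75 at [ 429.  -127.8  305.2] [-179.8    0.    59.2] q [-23.2 -17.5 101.1  -0.   96.5   7.7] F [-0.1  0.6 -0.3] gap 85.5
row [0.533, 0.0125, -0.0196, -0.0012, -0.0001, -0.1714]
```

```bash

python3 -m jog '[[0.53,0.01,0,0,0,-0.17],[0.53,0.01,0,0,0,-0.17],[0.53,0.01,0,0,0,-0.17],[0.53,0.01,0,0,0,-0.17],[0.53,0.01,0,0,0,-0.17]]'; python3 row.py 500 -15 310 90
python3 - <<'E'
from h import *
t=snap("top","t4");s=snap("side","s4")
for S,n,(x0,y0,x1,y1) in((t,"t4z",(400,235,520,295)),(s,"s4z",(350,200,450,300))):
    cv2.imwrite(f"pics/{n}.png",cv2.resize(np.ascontiguousarray(S["pixels"][y0:y1,x0:x1,::-1]),None,fx=6,fy=6,interpolation=cv2.INTER_CUBIC))
E
```

```text
time: 8.25
tool_pos: [499.7, -16.1, 305.6]
tcp_rot: [-179.8, -0.0, 89.4]
ft_force: [0.6, -1.7, -0.3]
finger_gap: 85.5
t 8.25 at [499.7 -16.1 305.6] [-179.8   -0.    89.4] q [-7.7 -9.1 94.  -0.  95.3 -7.2] F [ 0.6 -1.7 -0.3] gap 85.5
row [0.0045, 0.0011, -0.0177, -0.001, -0.0001, -0.0031]
```

View pics/t4z.png

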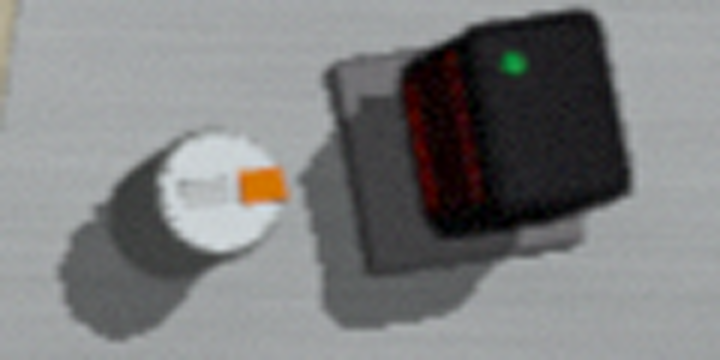

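View pics/s4.png

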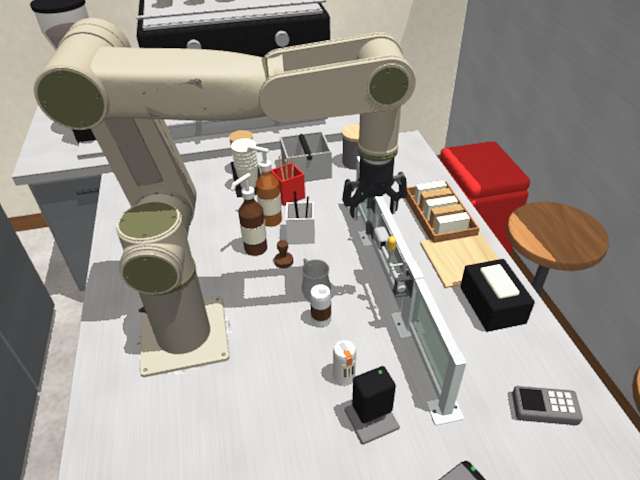

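The can's strip and text run parallel to the scanner axis within about 5°, and the label sits about 70 mm from the window. Now I'll refine the knob.

```bash
python3 - <<'E'
from h import *
t=snap("top");s=snap("side")
o=blob(t,*ORA,(400,240,460,295))[0]; print("ora",onz(t,o,115),"lid",onz(t,(400+222/6-.4,235+192/6-.4),115))
t0=cv2.imread("pics/top0.png")[...,::-1];s0=cv2.imread("pics/side0.png")[...,::-1]
T=dict(t,pixels=t0);S=dict(s,pixels=s0)
lo,hi=(18,90,60),(38,255,255)
k1=blob(T,lo,hi,(330,160,390,210));k2=blob(S,lo,hi,(370,220,410,265))
print(k1[0],k1[1],k2[0],k2[1]); print(tri(T,k1[0],S,k2[0]))
for z in(227,235):print(z,onz(T,k1[0],z),onz(S,k2[0],z))
k1=blob(t,lo,hi,(330,160,390,210));k2=blob(s,lo,hi,(370,220,410,265))
print(k1 and k1[:2],k2 and k2[:2])
for n,im,(x0,y0,x1,y1) in(("kt",t0,(340,160,400,210)),("ks",s0,(370,225,420,265))):
    cv2.imwrite(f"pics/{n}.png",cv2.resize(np.ascontiguousarray(im[y0:y1,x0:x1,::-1]),None,fx=12,fy=12,interpolation=cv2.INTER_NEAREST))
E
```

```text
ora [ 377.15820632 -243.96299602  115.        ] lid [ 373.79334945 -228.00476174  115.        ]
[358.2020202  183.03030303] [24 18 10 12 99] [391.29090909 243.07272727] [ 17  16   9  15 110]
(array([547.01979871, -27.59602527, 229.48891916]), [np.float64(0.1731026104880271), np.float64(0.17310261048800338)])
227 [547.4864359  -27.72551529 227.        ] [548.26451882 -24.96795167 227.        ]
235 [545.41787988 -27.22009344 235.        ] [544.85622702 -33.3461151  235.        ]
None (array([391.29090909, 243.07272727]), array([ 17,  16,   9,  15, 110], dtype=int32))
```

View pics/ks.png

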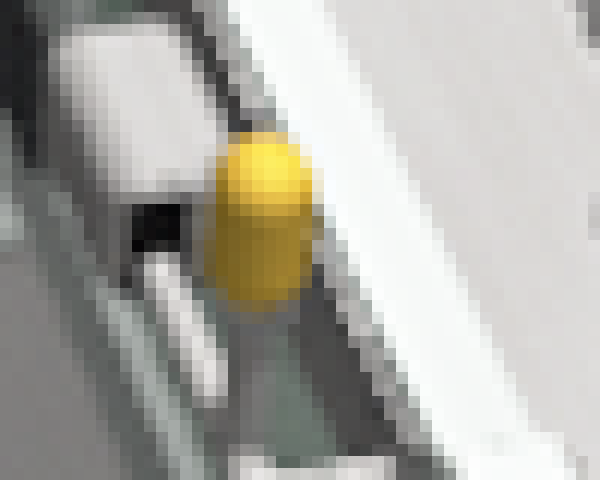

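View pics/kt.png

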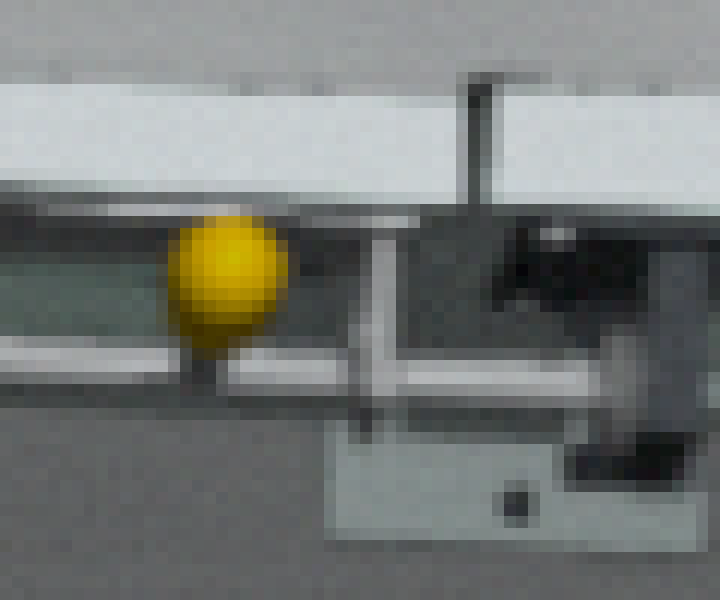

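The knob triangulates to about (547.5, -27.3, 229), bottom near 208, which agrees with the text. I'll grip it with the jaws along y (yaw 180).

```bash
python3 row.py 547.5 -27.5 305 180
python3 -m jog '[[-0.04,0.19,0,0,0,-0.045],[-0.04,0.19,0,0,0,-0.09],[-0.04,0.19,0,0,0,-0.135],[-0.04,0.19,0,0,0,-0.18],[-0.04,0.19,0,0,0,-0.225],[-0.04,0.19,0,0,0,-0.27],[-0.04,0.19,0,0,0,-0.315],[-0.04,0.19,0,0,0,-0.36],[-0.04,0.19,0,0,0,-0.405],[-0.04,0.19,0,0,0,-0.45]]'
python3 row.py 547.5 -27.5 305 180
```

```text
t 8.45 at [499.7 -17.4 306.9] [-180.     0.    89.2] q [-7.9 -9.2 94.  -0.  95.3 -7.1] F [0.1 0.1 0.3] gap 85.3
row [-0.0377, 0.1917, 0.0073, -0.0002, -0.0002, -0.5044]
time: 9.45
tool_pos: [547.2, -28.0, 307.3]
tcp_rot: [-180.0, 0.0, 170.6]
ft_force: [0.3, 0.2, -0.1]
finger_gap: 85.6
t 9.45 at [547.2 -28.  307.3] [-180.     0.   170.6] q [ -8.3  -1.7  86.9  -0.   94.8 -88.9] F [ 0.3  0.2 -0.1] gap 85.6
row [-0.0007, 0.0021, 0.0093, -0.0, 0.0, -0.0523]
```

```bash

python3 -m jog '[[-0.001,0.002,0,0,0,-0.03],[-0.001,0.002,0.01,0,0,-0.052],[-0.001,0.002,0.01,0,0,-0.052],[-0.001,0.002,0.01,0,0,-0.052],[-0.001,0.002,0.01,0,0,-0.052]]'
python3 row.py 547.5 -27.5 211 180
python3 - <<'E'
from h import *
t=snap("top","t5");s=snap("side","s5")
cv2.imwrite("pics/s5z.png",cv2.resize(np.ascontiguousarray(s["pixels"][160:300,310:470,::-1]),None,fx=4,fy=4,interpolation=cv2.INTER_CUBIC))
E
```

```text
time: 9.95
tool_pos: [547.8, -26.9, 304.9]
tcp_rot: [-180.0, 0.0, 179.7]
ft_force: [0.1, -0.5, 0.8]
finger_gap: 85.6
t 9.95 at [547.8 -26.9 304.9] [-180.     0.   179.7] q [ -8.2  -1.6  87.1  -0.   94.6 -97.8] F [ 0.1 -0.5  0.8] gap 85.6
row [0.0012, -0.0023, 0.3757, -0.0, 0.0, -0.0019]
```

View pics/s5z.png

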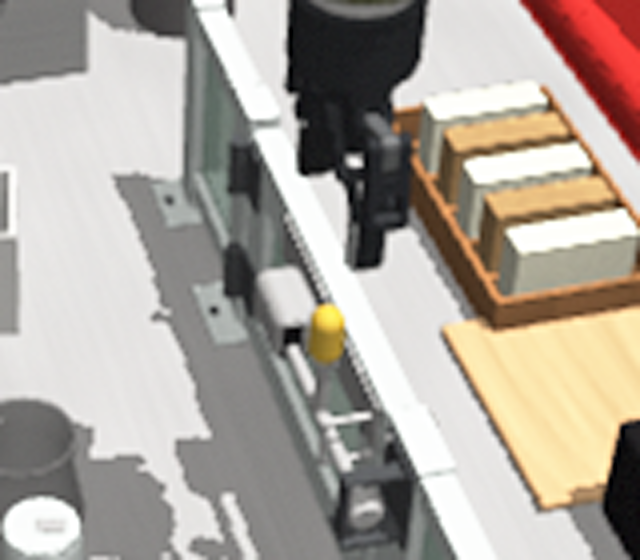

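```bash

python3 -m jog '[[0,0,0.15,0,0,0],[0,0,0.25,0,0,0],[0,0,0.32,0,0,0],[0,0,0.376,0,0,0],[0,0,0.376,0,0,0]]'
python3 row.py 547.5 -27.5 211 180
python3 - <<'E'
from h import *
s=snap("side","s6")
cv2.imwrite("pics/s6z.png",cv2.resize(np.ascontiguousarray(s["pixels"][190:290,340:440,::-1]),None,fx=6,fy=6,interpolation=cv2.INTER_CUBIC))
E
```

```text
time: 10.55
tool_pos: [546.6, -26.4, 208.5]
tcp_rot: [180.0, -0.2, 179.8]
ft_force: [-0.6, 0.6, -0.1]
finger_gap: 85.5
t 10.55 at [546.6 -26.4 208.5] [180.   -0.2 179.8] q [ -8.1   0.2  95.3  -0.   84.8 -97.9] F [-0.6  0.6 -0.1] gap 85.5
row [-0.0034, -0.0045, -0.01, 0.0002, -0.0012, -0.0011]
```

View pics/s6z.png

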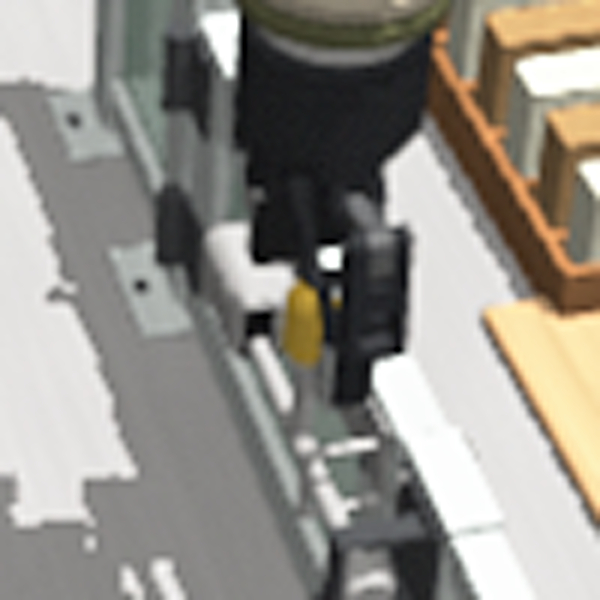

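```bash
python3 - <<'E'
from h import *
for n in("side","top"):
    s=snap(n)
    E=np.linalg.inv(s["extrinsics"])
    for p in[(547,-27,229),(547,-27,208),(547,-27,248),(547,-27-42,215),(547,-27-57,230),(547,-27+42,215)]:
        c=E[:3,:3]@np.array(p)+E[:3,3];u=s["intrinsics"]@c;print(n,p,(u[:2]/u[2]).round(1))
    print(s["extrinsics"][:3,3])
k=blob(s,(18,90,60),(38,255,255),(330,160,390,210));print(k and k[:2])
cv2.imwrite("pics/t6z.png",cv2.resize(np.ascontiguousarray(s["pixels"][150:220,310:410,::-1]),None,fx=6,fy=6,interpolation=cv2.INTER_CUBIC))
E
```

```text
side (547, -27, 229) [391.1 243.1]
side (547, -27, 208) [390.5 249.3]
side (547, -27, 248) [391.7 237.3]
side (547, -69, 215) [396.3 258.5]
side (547, -84, 230) [398.8 258.1]
side (547, 15, 215) [385.5 236.5]
[ 179.19004918 -932.21604092 1093.29782001]
top (547, -27, 229) [357.9 183. ]
top (547, -27, 208) [357.3 185.3]
top (547, -27, 248) [358.5 180.9]
top (547, -69, 215) [375.8 185. ]
top (547, -84, 230) [383.1 183.6]
top (547, 15, 215) [339.2 184.1]
[ 219.7282893    52.3574635  1494.58238857]
(array([356.86666667, 187.6       ]), array([24, 26,  7,  4, 15], dtype=int32))
```

View pics/t6z.png

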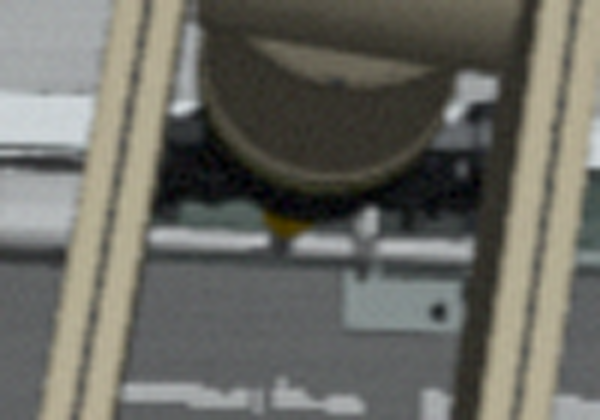

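```bash
python3 - <<'E'
from h import *
s=snap("side");E=np.linalg.inv(s["extrinsics"])
def pr(p):
    c=E[:3,:3]@np.array(p)+E[:3,3];u=s["intrinsics"]@c;return (u[:2]/u[2]).round(1)
a=np.radians(100.4-90);d=np.array([np.cos(a),np.sin(a),0])
for z in(203,216):
    c=np.array([377.8,-221.6,z]); print(z,pr(c),pr(c+43*d),pr(c-43*d))
s1=cv2.imread("pics/s1.png");s5=cv2.imread("pics/s5.png");s6=cv2.imread("pics/s6.png")
cv2.imwrite("pics/cmp.png",np.hstack([cv2.resize(s1[280:340,300:380],None,fx=5,fy=5,interpolation=cv2.INTER_NEAREST),cv2.resize(s6[200:270,350:430],None,fx=5,fy=5,interpolation=cv2.INTER_NEAREST)[:300]]))
for z in(208,221):
    for dx in(-11,11):
        for dy in(-43,-57,43): print(z,dx,dy,pr((547+dx,-26.5+dy,z)))
E
```

```text
203 [345.2 322.2] [362.8 315.9] [327.2 328.6]
216 [345.2 318.3] [363. 312.] [327.1 324.7]
208 -11 -43 [391.8 261.5]
208 -11 -57 [393.7 265.4]
208 -11 43 [381.  238.9]
208 11 -43 [400.4 260. ]
208 11 -57 [402.3 263.8]
208 11 43 [389.2 237.5]
221 -11 -43 [392.2 257.6]
221 -11 -57 [394.1 261.5]
221 -11 43 [381.3 235.1]
221 11 -43 [400.8 256.1]
221 11 -57 [402.8 259.9]
221 11 43 [389.5 233.7]
```

View pics/cmp.png

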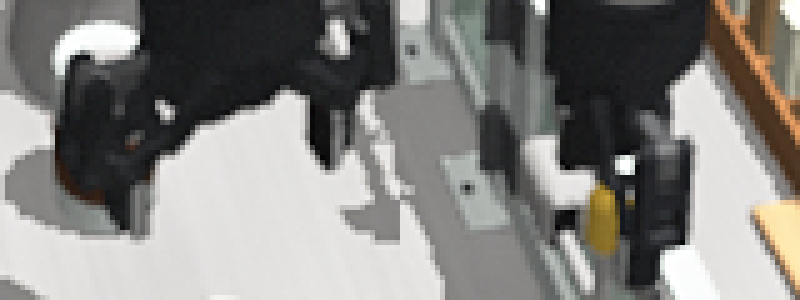

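The near fingertip appears at about (399,258) in the side view, 3–8 mm too far in +x relative to the knob. I'll shift back 4 mm, then close gently.

```bash

python3 -m jog '[[0.016,0,-0.006,0,0,0],[0.016,0,-0.006,0,0,0]]'
python3 row.py 543 -27.5 210 180
python3 -m jog '[[0,0,0,0,0,0],[0,0,0,0,0,0],[0,0,0,0,0,0],[0,0,0,0,0,0],[0,0,0,0,0,0],[0,0,0,0,0,0],[0,0,0,0,0,0]]' 0 20
python3 row.py 543 -27.5 210 180
python3 - <<'E'
from h import *
s=snap("side","s7")
cv2.imwrite("pics/s7z.png",cv2.resize(np.ascontiguousarray(s["pixels"][190:290,340:440,::-1]),None,fx=6,fy=6,interpolation=cv2.INTER_CUBIC))
E
```

```text
time: 10.95
tool_pos: [544.1, -26.6, 213.5]
tcp_rot: [-180.0, 0.1, 179.8]
ft_force: [-0.0, 0.3, 0.4]
finger_gap: 85.4
t 10.95 at [544.1 -26.6 213.5] [-1.800e+02  1.000e-01  1.798e+02] q [ -8.2  -0.7  95.6  -0.   85.  -98. ] F [-0.   0.3  0.4] gap 85.4
row [0.0045, -0.0035, 0.0142, -0.0001, 0.0005, -0.0009]
time: 11.65
tool_pos: [543.9, -26.6, 212.3]
tcp_rot: [-180.0, 0.0, 179.8]
ft_force: [-0.0, 0.5, 0.3]
finger_gap: 21.5
t 11.65 at [543.9 -26.6 212.3] [-180.     0.   179.8] q [ -8.2  -0.6  95.6  -0.   84.9 -98. ] F [-0.   0.5  0.3] gap 21.5
row [0.0036, -0.0037, 0.0093, -0.0, 0.0, -0.0009]
```

View pics/s7z.png

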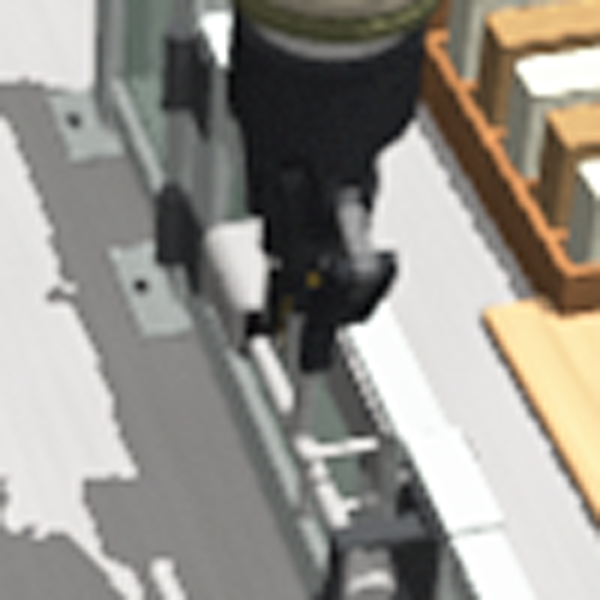

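The fingers are closed on the knob with a 21.5 mm gap and almost no net force. I'll lift it about 11 mm.

```bash

python3 -m jog '[[0,0,0,0,0,0],[0,0,-0.01,0,0,0],[0,0,-0.02,0,0,0],[0,0,-0.03,0,0,0],[0,0,-0.04,0,0,0],[0,0,-0.044,0,0,0],[0,0,-0.044,0,0,0]]' 0 40
python3 row.py 543 -27.5 210 180
python3 - <<'E'
from h import *
s=snap("side","s8")
cv2.imwrite("pics/s8z.png",cv2.resize(np.ascontiguousarray(s["pixels"][190:290,340:440,::-1]),None,fx=6,fy=6,interpolation=cv2.INTER_CUBIC))
E
```

```text
time: 12.4
tool_pos: [543.8, -26.6, 223.5]
tcp_rot: [-180.0, -0.0, 179.8]
ft_force: [0.6, -0.3, -2.4]
finger_gap: 20.9
t 12.4 at [543.8 -26.6 223.5] [-180.    -0.   179.8] q [ -8.2  -0.9  94.8  -0.   86.1 -98. ] F [ 0.6 -0.3 -2.4] gap 20.9
row [0.0033, -0.0037, 0.0539, -0.0, -0.0, -0.0009]
```

View pics/s8z.png

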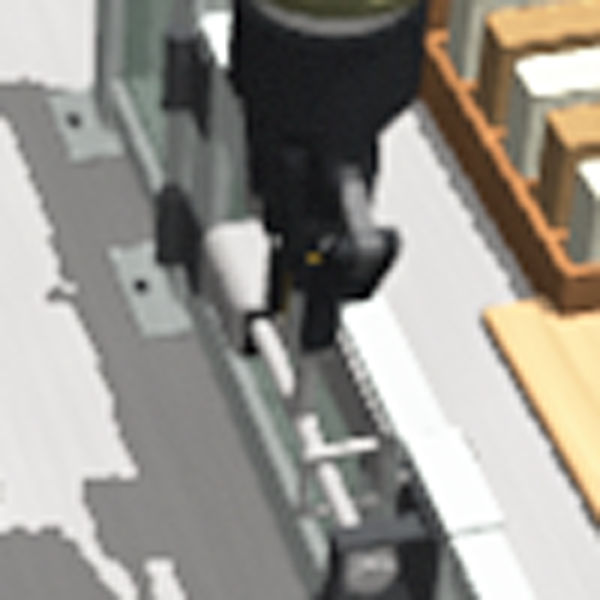

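The bolt has risen: the rod and nose moved up, and the tool carries about 2.4 N, its weight. I'll draw a short way first and watch the force.

```bash

python3 -m jog '[[0,0.012,0,0,0,0],[0,0.024,0,0,0,0],[0,0.036,0,0,0,0],[0,0.036,0,0,0,0]]'
python3 -m jog '[[0,0.015,0,0,0,0],[0,0.03,0,0,0,0],[0,0.03,0,0,0,0]]'
python3 -m jog '[[0,0.02,0,0,0,0],[0,0.04,0,0,0,0],[0,0.06,0,0,0,0],[0,0.076,0,0,0,0],[0,0.076,0,0,0,0],[0,0.076,0,0,0,0]]'
python3 row.py 543 9.5 222 180
python3 - <<'E'
from h import *
s=snap("side","s9")
cv2.imwrite("pics/s9z.png",cv2.resize(np.ascontiguousarray(s["pixels"][190:290,340:440,::-1]),None,fx=6,fy=6,interpolation=cv2.INTER_CUBIC))
E
```

```text
time: 12.85
tool_pos: [544.0, -16.9, 223.3]
tcp_rot: [180.0, 0.0, 179.9]
ft_force: [1.1, 1.4, -2.7]
finger_gap: 21.0
time: 13.15
tool_pos: [544.1, -9.4, 223.4]
tcp_rot: [180.0, 0.0, 179.9]
ft_force: [1.6, 1.3, -2.6]
finger_gap: 20.3
time: 13.75
tool_pos: [544.1, 9.4, 223.4]
tcp_rot: [180.0, 0.0, 179.9]
ft_force: [4.5, 1.3, -1.9]
finger_gap: 20.5
t 13.75 at [544.1   9.4 223.4] [180.    0.  179.9] q [ -4.4  -1.   94.9   0.   86.1 -94.3] F [ 4.5  1.3 -1.9] gap 20.5
row [0.0046, 0.0002, 0.0058, 0.0002, 0.0001, -0.0007]
```

View pics/s9z.png

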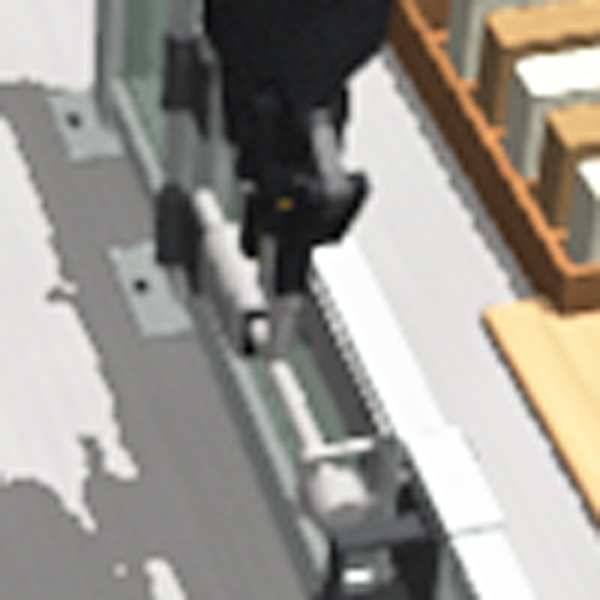

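The nose is now clear of the keeper and the knob has been drawn about 36 mm. Swinging the gate along its arc.

```bash

python3 -m jog '[[0.037,0.004,0,0,0,0.0135],[0.0745,0.0105,0,0,0,0.027],[0.111,0.018,0,0,0,0.04],[0.147,0.027,0,0,0,0.054],[0.147,0.027,0,0,0,0.054]]'
python3 row.py 507 16 223 170
python3 - <<'E'
from h import *
s=snap("side","s10")
E
```

```text
time: 14.3
tool_pos: [506.7, 15.8, 223.4]
tcp_rot: [-180.0, 0.0, 170.1]
ft_force: [3.9, -0.9, -3.7]
finger_gap: 20.7
t 14.3 at [506.7  15.8 223.4] [-180.     0.   170.1] q [ -4.   -6.9 100.5  -0.   86.4 -84.1] F [ 3.9 -0.9 -3.7] gap 20.7
row [-0.0011, 0.001, 0.0015, -0.0, 0.0, 0.0004]
```

View pics/s10.png

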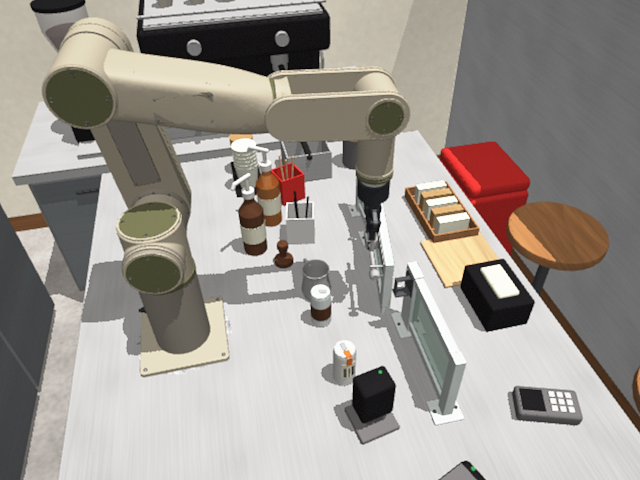

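Side view: the gate is ajar with the bolt held and nothing else moved. In the tool's turned axes the remaining arc has the same shape, so I repeat it.

```bash

python3 -m jog '[[0.037,0.004,0,0,0,0.0135],[0.0745,0.0105,0,0,0,0.027],[0.111,0.018,0,0,0,0.04],[0.147,0.027,0,0,0,0.054],[0.147,0.027,0,0,0,0.054],[0.147,0.027,0,0,0,0.054],[0.147,0.027,0,0,0,0.054]]'
python3 row.py 472 29 223 160.5
python3 - <<'E'
from h import *
s=snap("side","s11");t=snap("top","t11")
cv2.imwrite("pics/both.png",np.hstack([s["pixels"][180:420,300:460,::-1],t["pixels"][140:380,160:520,::-1]]))
E
```

```text
time: 15.05
tool_pos: [472.8, 28.4, 223.4]
tcp_rot: [-180.0, 0.0, 160.5]
ft_force: [4.2, -1.9, -2.2]
finger_gap: 20.3
t 15.05 at [472.8  28.4 223.4] [-180.     0.   160.5] q [ -2.8 -12.3 105.3  -0.   87.  -73.2] F [ 4.2 -1.9 -2.2] gap 20.3
row [0.0039, 0.0012, 0.0017, -0.0, 0.0002, -0.0002]
```

View pics/both.png

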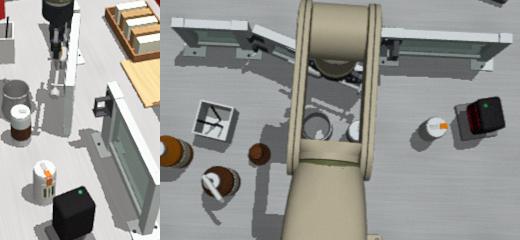

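View pics/s11.png

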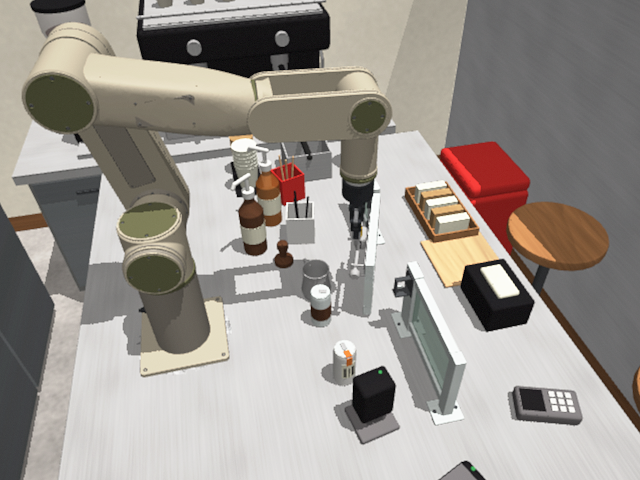

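Both views show the gate ajar and gripped, the can standing with its strip toward the scanner, and no bystander moved. I'll measure the gate angle, hold briefly, and check.

```bash

python3 -m jog '[[0,0,0,0,0,0],[0,0,0,0,0,0],[0,0,0,0,0,0],[0,0,0,0,0,0],[0,0,0,0,0,0]]'
python3 - <<'E'
from h import *
s=snap("side");t=snap("top")
cv2.imwrite("pics/e1.png",cv2.resize(np.ascontiguousarray(s["pixels"][180:330,340:440,::-1]),None,fx=4,fy=4,interpolation=cv2.INTER_CUBIC))
cv2.imwrite("pics/e2.png",cv2.resize(np.ascontiguousarray(t["pixels"][140:240,220:400,::-1]),None,fx=4,fy=4,interpolation=cv2.INTER_CUBIC))
E
```

```text
time: 15.65
tool_pos: [472.2, 28.7, 223.3]
tcp_rot: [-180.0, 0.0, 160.4]
ft_force: [5.1, -2.3, -1.4]
finger_gap: 20.7
```

View pics/e1.png

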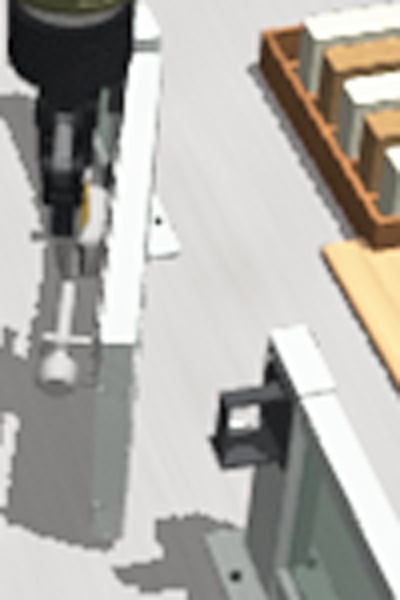

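View pics/e2.png

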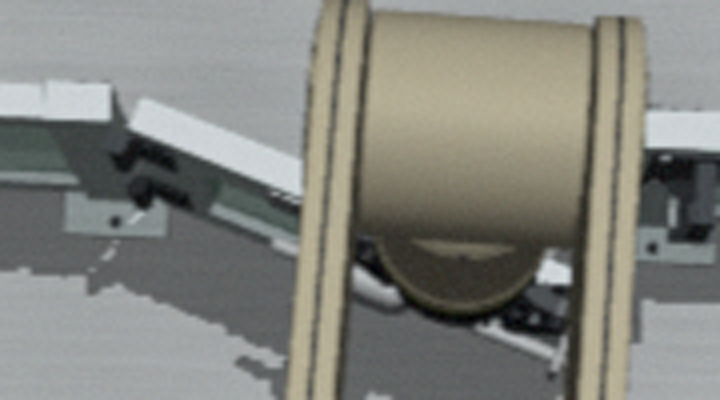

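```bash
python3 - <<'E'
from h import *
s=snap("side");t=snap("top")
f=lambda x,y:(340+x/4-.4,180+y/4-.4)
a=onz(s,f(100,342),200);b=onz(s,f(137,346),200);print(a,b,np.degrees(np.arctan2(b[1]-a[1],b[0]-a[0])))
q=lambda x,y:(220+x/4-.4,140+y/4-.4)
c,d=onz(t,q(148,97),200),onz(t,q(300,162),200);print(c,d,np.arctan2(c[0]-d[0],c[1]-d[1]))
o=blob(t,*ORA,(400,240,460,295))[0];print(onz(t,o,115)); print(r.sense()["ft_force"],r.sense()["time"])
E
```

```text
[470.74641013 -57.44988716 200.        ] [491.59238054 -66.34577071 200.        ] -23.110053734000395
[594.17643262 208.84737965 200.        ] [557.5038465  118.63133642 200.        ] 0.3860949960036346
[ 377.15820632 -243.96299602  115.        ]
[ 4.16683327 -2.96905419 -2.65384794] 15.85
```

```bash
python3 - <<'E'
from bench import r
print(r.hand_in()); s=r.sense(); print(s["time"],s["tool_pos"],s["ft_force"],s["finger_gap"])
E
```

```text
the job is handed in; nothing more can be done
None
the job is handed in; nothing more can be done
```

I handed the job in at about 15.9 s, still gripping the bolt's knob and holding the gate ajar; the hand-in gave no verdict.

**What I did:**
1. I turned the can about 78° where it stood and let it go.
2. I gripped the knob, lifted it about 11 mm, drew it about 36 mm towards the hinge, and swung the gate open along its arc.

**Last checks:**
- **Can:** it stands upright with its label within about 5° of the scanner axis. The label is about 70–75 mm from the window. My estimate of the scanner's centre was uncertain by about 5 mm.
- **Gate:** its angle came out at about 0.34 rad from the tool path, 0.36 from the free-edge offset and 0.39–0.40 from the two edge-line measurements. The spread is probably pixel error, and all are within 0.22 to 0.46.
- **Bolt:** the nose was visibly clear of the keeper, and the wrist force stayed near 5 N while I drew it and swung the gate.
- **Grip:** it was steady, with the fingers 20–21 mm apart at 40 N and a spring pull of about 5 N.
- **Bystanders:** none looked moved in the pictures.

**One disagreement:** my knob measurement and the fingers' position in the images differed by several mm. I shifted the tool 4 mm to compensate, so the knob sits off-centre between the pads, but it held without slipping.

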